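# Level a small desk shelf with its foot screw and press the spirit level to check it

## Robot

A 6-joint arm with a two-finger parallel gripper is mounted at the origin on the work surface; the furniture and walls round the work are solid. World frame = base frame: x ahead of the robot, y to its left, z up, the work surface at z = 0. Lengths are in m, angles in rad, forces in N, time in s.
With the tool pointing down it reaches from about 0.375 to 0.925 m from the base axis. Payload 5.7 kg.
Tool frame: the origin (TCP) lies at the very end of the fingers, on their centre line; the grasp point (between the pads) lies 19 mm behind it; z points along the fingers, y is the line along which they close (so a half turn about z gives the same grasp; the last joint's range is limited). The gripper opens to 85 mm and grips with 20 to 120 N. Pads are 22 mm wide; open, the fingers measure 114 mm over their backs; the gripper's body (76 mm by 85 mm) begins 54 mm behind the grasp point. The pads swing forward as they close: fully open they stand 13 mm farther back than shut.
Start: joints at [1.004, 0.359, 1.51, -0, 1.272, -0.115], TCP at [0.262, 0.54, 0.231] pointing down, gripper open.
Joint ranges: [-2.97, 2.97], [-1.01, 2.36], [0.21, 2.38], [-0.96, 4.11], [0.2, 2.71], [-2.98, 2.98]. Speed limits (rad/s): [2.39, 2.39, 3.14, 3.14, 3.14, 3.14].

## Interface

Orientations are given as a rotation vector (axis times angle).
In Python, from station import robot, vision gives the robot as it stands.
- The arm moves only by the shell command python3 -m jog 'ROWS'. ROWS is JSON, a list of rows, each an object with "jaw": the closure, from -1 (fully open) to 1 (shut); "dp": the shift along the tool's x, y, z in m, a list of three; "roll": the turn about the tool's z in rad. A call has 1 to 5 rows; each row is the pose to reach, as a shift and turn from the pose commanded when the call began, along the tool's axes at that moment; what a row does not reach only later rows make up. A row lasts 1/12 s, in which the tool goes at most 41.7 mm and 7.16 degrees, less where a joint would pass 70% of its speed; a pose out of reach is approached as far as the arm can. A call with a gripper value outside its range is refused whole. The fingers move at their own pace and stop on an object; the grip force is fixed at half the most. Time passes only in rows, so rows that repeat a pose let the fingers close. It gives the time, the measured TCP pose, the force, the opening and the grip force at its end, in the units of the state.
- robot.read_state(): the state, without advancing time (a new reading comes with each control period).
- vision.snapshot(name): name is "scene" or "top" or "wrist"; returns a dict with "frame" (384x512x3 uint8, red, green, blue), "range_z" (384x512 float32, m along the optical axis (not along the pixel's ray), 0 where there is no reading), "K" (3x3 intrinsics, pixels), "k1" (the pictures are not rectified: a ray, as slopes to the right and down, at radius r is drawn at 1 + k1 r^2 times it, then the intrinsics apply), "R" (3x3) and "t" (3): a world point X has camera coordinates R X + t. Camera axes: x right, y down, z forward; pixel columns grow to the right and rows downward; lengths in m; the calibration is good to about 2 mm. A picture is of the moment at which its call begins.
- robot.hand_in(): hands the job in; it is judged then, once.
The state is a dict: "clock": time; "joint_positions": joint angles; "qd": joint speeds; "joint_efforts": joint torques, N m; "tool_pos": TCP position; "tool_rot": TCP orientation; "contact_force": force on the tool from outside, world axes, zero at the start; "torque": the same for the moment, N m; "width": opening from 0.0 (shut) to 1.0 (fully open); "gripper_force": force on a finger pad.
Only numpy, scipy, OpenCV 4.12 (cv2) and the standard library are available. Lean on these libraries where they do the work, as an engineer would, in place of code of your own. Each camera call takes 0.05 s, during which the arm holds its last target. There are 200 camera calls.

## Task

Lay the blue spirit level lengthwise on the dark rubber pad of the small levelling shelf and let go of it, then turn the shelf's red foot knob clockwise past its click and on until the bubble rests between the two black lines. Then press down on top of the spirit level so that the sprung shelf sinks a few millimetres but not down to its stop, and finish while you keep pressing, with the bubble still between the lines; leave the other things on the desk alone.

Things in the scene. Friction and masses are not known exactly. Their poses are not given: they have to be found in the camera images.
- level_mid (a point): centre of the loose spirit level: a blue block 100 mm long (its x axis), 32 mm wide (y), 28 mm high (z), 0.22 kg, with a yellow-green vial window in its top; it starts flat on the desk. The point lies half-way up, 14 mm above the underside and 14 mm below the flat top. Either end may point either way
- bubble (a joint): position in m of the pale bubble (14 mm long) along the level's own +x axis from the middle of the vial, -0.016 to 0.016 (stops at the ends). It floats toward the higher end of the level and needs about 1 s to settle. 0 is centred; it lies between the two black lines within about 0.0035 either side
- pad (a point): centre of the top of the dark rubber pad, 116 mm long (y axis) and 46 mm wide (x axis), flush on the aluminium board of the levelling shelf. The shelf's base is fixed to the desk; its board is 144 mm long (y) and 84 mm wide (x) with its top about 50 mm above the desk. The y axis points from the hinged end toward the red knob. At the start the board slopes down toward the knob by 1.5 to 2.7 degrees
- knob_grip (a point): point on the axis of the red round fluted foot knob, half-way up the knob, at which to grip it from above: the knob is 36 mm in diameter and 22 mm high, its underside 70 mm, this point 81 mm and its top 92 mm above the desk. It stands on the fixed base past the board's end, about 106 mm from the pad's centre along the pad's y axis, and keeps its place while it turns
- foot_knob (a joint): turn of the red foot knob in rad, clockwise seen from above positive, 0 (parked) to 4.5. A sprung click lies between 0.3 and 1.0 rad (up to about 0.1 N m, strongest before 0.65), after it the knob turns easily (0.03 N m) and stays where it is left. Each rad raises the board's end next to the knob by about 2 mm and moves the bubble about 10 mm (8 to 12) toward the knob; the shelf is level somewhere between 1.6 and 2.9 rad
- shelf_sink (a joint): how far in m the whole shelf board (not the knob) has been pushed straight down on its springs without tilting: 0 is at rest (also with the level on it), 0.010 is the bottom stop. With the level on it the shelf starts to sink at about 5 N and then needs another 1.5 N per mm
- mouse: computer mouse, 101x57x37 mm, a bystander to leave alone; origin at the centre of its underside
- tape_measure: yellow pocket tape measure, 36x68x60 mm, a bystander to leave alone; origin at the centre of its underside
- earbud_case: white earbud case, 26x58x41 mm, a bystander to leave alone; origin at the centre of its underside
- eraser: green and white eraser, 21x44x12 mm, a bystander to leave alone; origin at the centre of its underside

How it is judged:
By the outcome, as a careful person would: the job done as asked, in the order asked, and still so for the second after the job is handed in, while the arm keeps its last pose, push and grip.
It also fails if it takes over 72 s, if anything falls off the work surface, if the arm or the gripper's body presses on something with over 40 N, if the wrist force passes 120 N, or if a joint passes its speed limit or range.

## Working session

There is one attempt and no reset: what is moved stays moved. The work goes in short steps, Python scripts to look and compute and a shell command to move; the robot and the scene stay as the last step left them, time stands still between calls to the robot, and variables do not carry over. Pictures are saved under pics/ and viewed, at most 10 in all, crops included, and the job is handed in when it is done.

```bash
mkdir -p pics; ls; cat > h.py <<'E'
import numpy as np, cv2, json
from station import robot, vision
def snap(n,save=None):
    s=vision.snapshot(n)
    if save: cv2.imwrite('pics/'+save,s['frame'][:,:,::-1])
    return s
def cloud(s):
    d=s['range_z'];h,w=d.shape;K=s['K']
    u,v=np.meshgrid(np.arange(w),np.arange(h))
    dist=np.array([s['k1'],0,0,0],float)
    n=cv2.undistortPoints(np.stack([u,v],-1).reshape(-1,1,2).astype(np.float64),np.array(K,float),dist).reshape(h,w,2)
    s['ray']=n
    P=np.dstack([n[...,0]*d,n[...,1]*d,d])
    return (P-np.array(s['t']))@np.array(s['R'])
def plane(s,u,v,z):
    n=cv2.undistortPoints(np.array([[[u,v]]],float),np.array(s['K'],float),np.array([s['k1'],0,0,0],float))[0,0]
    R=np.array(s['R']);c=-R.T@np.array(s['t']);r=R.T@np.array([n[0],n[1],1]);return c+r*(z-c[2])/r[2]
E
python3 - <<'E'
from h import *
a=snap('top')['frame'];s=snap('scene')['frame']
cv2.imwrite('pics/a.png',cv2.resize(np.vstack([a,s])[:,:,::-1],(400*1,600)))
cv2.imwrite('pics/top.png',a[:,:,::-1]);cv2.imwrite('pics/scene.png',s[:,:,::-1])
print(robot.read_state())
E
```

```text
pics
{'clock': 0.1, 'joint_positions': array([ 1.00388707e+00,  3.59446056e-01,  1.51134506e+00, -4.85739720e-06,
        1.27252532e+00, -1.15076408e-01]), 'qd': array([ 0.00028885, -0.00167712, -0.00410332,  0.00025905, -0.00090211,
       -0.00013826]), 'joint_efforts': array([ 3.06935717e-04, -5.28656530e+01, -2.79349834e+01, -6.49303229e-05,
        4.84436896e-03, -3.71790372e-05]), 'tool_pos': array([0.26162232, 0.53925305, 0.23052193]), 'tool_rot': array([-7.03584911e-01, -3.06120432e+00,  2.55377805e-03]), 'contact_force': array([ 0.30549468,  0.13764849, -0.33976985]), 'torque': array([0.06745277, 0.010962  , 0.02199018]), 'gripper_force': 0.0, 'width': 0.9964305844307628}
```

View pics/top.png

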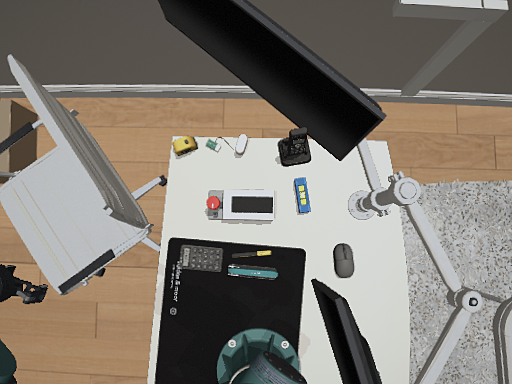

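View pics/scene.png

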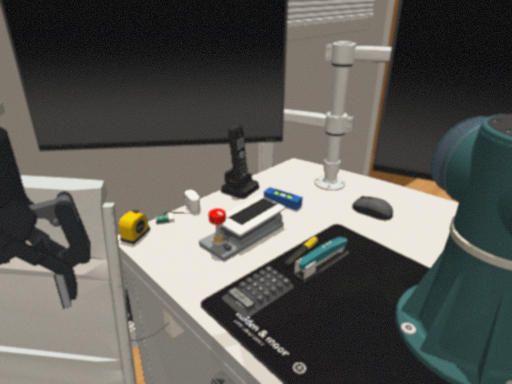

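The top view shows the knob at (213,203), the pad at about (252,204) with y to the image left, and the level at (302,195). The bystanders are along the top edge and to the right.

```bash
python3 - <<'E'
from h import *
s=snap('top');P=cloud(s);f=s['frame'].astype(int);hsv=cv2.cvtColor(s['frame'],cv2.COLOR_RGB2HSV)
def rep(name,m,z,roi):
    mm=np.zeros(m.shape,np.uint8);x0,y0,x1,y1=roi;mm[y0:y1,x0:x1]=m[y0:y1,x0:x1]
    c=max(cv2.findContours(mm,0,1)[0],key=cv2.contourArea)
    (u,v),wh,a=cv2.minAreaRect(c); 
    pts=np.array([plane(s,*p[0].astype(float),z)[:2] for p in c]).astype(np.float32)
    k=np.zeros_like(mm);cv2.drawContours(k,[c],-1,1,-1)
    zz=P[k>0];zz=zz[zz[:,2]>-1]
    print(name,(u,v),wh,a,'rect',cv2.minAreaRect(pts),'depth med',np.median(zz,0))
H,S,V=hsv[...,0],hsv[...,1],hsv[...,2]
rep('level',((H>95)&(H<125)&(S>120)),.028,(280,165,325,225))
rep('knob',(((H<8)|(H>172))&(S>130)),.092,(195,185,230,225))
rep('pad',(V<70),.05,(225,185,280,225))
rep('board',(V>0)&(P[...,2]>.04)&(P[...,2]<.062),.05,(215,180,285,230))
print(np.array(s['R']),s['t'],s['K'])
# heights near
for n,r in dict(phone=(275,120,315,168),arm=(340,170,420,225)).items():
    q=P[r[1]:r[3],r[0]:r[2]].reshape(-1,3);q=q[q[:,2]>.03];print(n,q.min(0),q.max(0))
im=s['frame'][160:230,190:330,::-1];cv2.imwrite('pics/c1.png',cv2.resize(im,(784,392),interpolation=cv2.INTER_CUBIC))
E
```

```text
level (302.0260009765625, 194.9190673828125) (34.06081008911133, 10.872088432312012) 81.25383758544922 rect ((0.4969881474971771, -0.11775235086679459), (0.09769275039434433, 0.03111886978149414), 9.227240562438965) depth med [ 0.49660471 -0.11789844  0.02697629]
knob (213.0, 202.5) (13.0, 12.0) 90.0 rect ((0.46498894691467285, 0.12796218693256378), (0.03515386953949928, 0.0323791429400444), 1.7084083557128906) depth med [0.4642548  0.12834266 0.09206598]
pad (252.0, 204.5) (15.0, 40.0) 90.0 rect ((0.4649908244609833, 0.023965690284967422), (0.041977498680353165, 0.11184655874967575), 1.0582014322280884) depth med [0.46553417 0.0239248  0.05112172]
board (248.5, 204.0) (30.0, 51.0) 90.0 rect ((0.4662577509880066, 0.034007877111434937), (0.0839930847287178, 0.14293505251407623), 0.8429268598556519) depth med [0.46603025 0.03490739 0.05014776]
[[ 1.84648716e-02 -9.99829510e-01 -6.82178096e-06]
 [-9.93337489e-01 -1.83442006e-02 -1.13772245e-01]
 [ 1.13752723e-01  2.10756623e-03 -9.93506858e-01]] [-0.00883427  0.50380591  1.11699001] [[401.61041179   0.         260.65298166]
 [  0.         401.61041179 191.65826661]
 [  0.           0.           1.        ]]
phone [ 0.37355177 -0.13830679  0.03003313] [ 0.68689621 -0.00194498  1.1670563 ]
arm [ 0.37355177 -0.32236877  0.04103975] [ 0.54687383 -0.00194498  1.1670563 ]
```

View pics/c1.png

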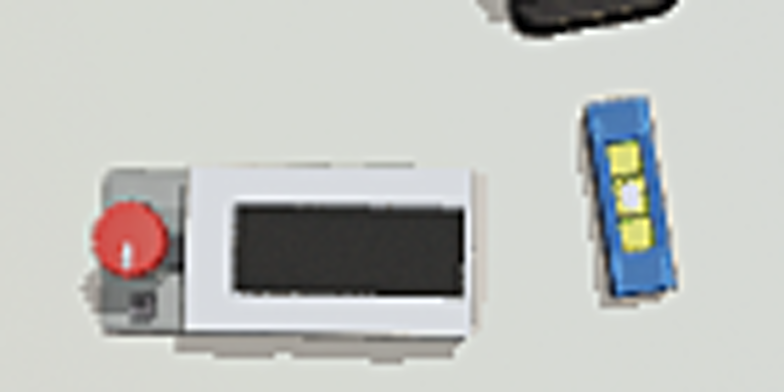

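The crop shows the level lying nearly along world x, tilted about 9°, and the pad lying along world y. Before moving I'll check how tall the nearby obstacles are.

```bash
python3 - <<'E'
from h import *
for n in('top','scene'):
    s=snap(n);P=cloud(s);ok=s['range_z']>0
    q=P[ok];q=q[(q[:,2]>.08)&(q[:,2]<1.0)&(abs(q[:,1])<.8)&(q[:,0]>-.1)&(q[:,0]<.9)]
    # occupancy max height on 10cm grid
    G=np.zeros((10,16))
    for x,y,z in q: 
        i,j=int((x+.1)*10),int((y+.8)*10); G[i,j]=max(G[i,j],z)
    print(n,'rows x=-.1.. cols y=-.8..');print((G*100).astype(int))
E
```

```text
top rows x=-.1.. cols y=-.8..
[[ 0  0  0  0  0  0  0  0  0  0  0  0  0  0  0  0]
 [ 0  0  0  0 38 23 38 33 31  0  0  0  0  0  0  0]
 [ 0  0  0  0 40 46 48 32 29  0  0 67  0  0  0  0]
 [ 0  0  0 41 40  0 49  0  0  0  0 66 40 40  0  0]
 [ 0  0  0 36 37  0  0  0  0  0  0  0  0  0  0  0]
 [ 0  0  0  0 38 38  0  0  0  9  0 25 25  0  0  0]
 [ 0  0  0  0 37 50 50  0  0  0  0 24 25 24  0  0]
 [ 0  0  0  0  0 49 50 50  0  0  0  0 25 25  0  0]
 [ 0  0  0  0  0  0  0 50 50  0  0  0  0 25 25  0]
 [ 0  0  0  0  0  0  0  0 49 44  0  0  0  0 25  0]]
scene rows x=-.1.. cols y=-.8..
[[ 0  0  0  0  0  0  0  0 27  0  0  0  0  0  0  0]
 [ 0  0  0  0  0  0 39 34 34  0  0  0  0  0  0  0]
 [ 0  0  0  0  0  0 47 32 29  0  0  0  0  0  0  0]
 [ 0  0  0  0  0  0 47  0  0  0  0  0 34 42  0  0]
 [ 0  0  0  0 37  0  0  0  0  0  0  0  0  0  0  0]
 [ 0  0  0  0 37 37  0  0  0  9  0 25 25  0  0  0]
 [ 0  0  0  0  0 46 46  0  0  0  0  0 25  9  0  0]
 [ 0  0  0  0  0 19 46 46  0  0  0  0  0  0  0  0]
 [ 0  0  0  0  0  0  0 46 46  0  0  0  0  0  0  0]
 [ 0  0  0  0  0  0  0  0 46 46  0  0  0  0  0  0]]
```

```bash
python3 - <<'E'
from h import *
A=[]
for n in('top','scene'):
    s=snap(n);P=cloud(s);A.append(P[s['range_z']>0])
q=np.vstack(A);q=q[(q[:,2]>.1)&(q[:,2]<.7)&(q[:,1]>-.5)&(q[:,0]<.9)]
for g in((.497,-.118),(.465,.0235),(.465,.128)):
    g=np.array(g);e=g/np.hypot(*g)
    r=q[:,:2]@e;l=q[:,:2]@np.array([-e[1],e[0]]);d=np.hypot(*(q[:,:2]-g).T)
    print(g,'near wrist',d.min(),q[d.argmin()])
    for lo in np.arange(.12,.7,.05):
        m=(r>lo)&(r<lo+.05)&(abs(l)<.25)&(q[:,1]<.02)
        if m.any(): k=abs(l[m]).argmin();print(' r%.2f lat%.3f'%(lo,l[m][k]),q[m][k].round(3),'zmax at lat<.15',q[m][abs(l[m])<.15][:,2].max(initial=0))
E
```

```text
[ 0.497 -0.118] near wrist 0.11325283886452957 [ 0.5832025  -0.19145294  0.39266272]
 r0.12 lat0.008 [ 0.119 -0.02   0.296] zmax at lat<.15 0.4797821974125235
 r0.17 lat-0.101 [ 0.19  -0.149  0.418] zmax at lat<.15 0.4891684807339268
 r0.22 lat-0.071 [ 0.246 -0.131  0.171] zmax at lat<.15 0.49027684051044557
 r0.27 lat-0.057 [ 0.272 -0.123  0.17 ] zmax at lat<.15 0.49067343338583397
 r0.42 lat-0.205 [ 0.406 -0.307  0.353] zmax at lat<.15 0.0
 r0.47 lat-0.145 [ 0.469 -0.261  0.336] zmax at lat<.15 0.37126114139744626
 r0.52 lat-0.135 [ 0.522 -0.262  0.174] zmax at lat<.15 0.3766233471649881
 r0.57 lat-0.035 [ 0.595 -0.177  0.264] zmax at lat<.15 0.5060595504977188
 r0.62 lat0.000 [ 0.625 -0.148  0.467] zmax at lat<.15 0.506516695489318
 r0.67 lat0.004 [ 0.654 -0.151  0.493] zmax at lat<.15 0.5064069958949862
[0.465  0.0235] near wrist 0.1803671077317823 [ 0.61723051 -0.07323761  0.10312119]
 r0.12 lat-0.008 [ 0.121 -0.002  0.257] zmax at lat<.15 0.2886147350656927
 r0.17 lat-0.148 [ 0.226 -0.137  0.199] zmax at lat<.15 0.47258344778964856
 r0.22 lat-0.137 [ 0.272 -0.123  0.17 ] zmax at lat<.15 0.4887442025657205
 r0.27 lat-0.150 [ 0.277 -0.136  0.4  ] zmax at lat<.15 0.0
 r0.52 lat-0.225 [ 0.58  -0.196  0.179] zmax at lat<.15 0.0
 r0.57 lat-0.098 [ 0.622 -0.067  0.104] zmax at lat<.15 0.15085489574427083
 r0.62 lat-0.096 [ 0.635 -0.064  0.169] zmax at lat<.15 0.5050755663671375
 r0.67 lat-0.060 [ 0.721 -0.023  0.198] zmax at lat<.15 0.5064069958949862
[0.465 0.128] near wrist 0.2300168585169409 [0.42941606 0.35524775 0.2117192 ]
 r0.12 lat-0.193 [ 0.204 -0.143  0.457] zmax at lat<.15 0.0
 r0.17 lat-0.189 [ 0.262 -0.124  0.427] zmax at lat<.15 0.0
 r0.22 lat-0.190 [ 0.264 -0.124  0.172] zmax at lat<.15 0.0
 r0.57 lat-0.230 [ 0.622 -0.067  0.104] zmax at lat<.15 0.0
 r0.62 lat-0.227 [ 0.706 -0.041  0.45 ] zmax at lat<.15 0.0
 r0.67 lat-0.192 [0.745 0.006 0.464] zmax at lat<.15 0.0
```

```bash
python3 -m jog '[{"jaw":-1,"dp":[-0.02,-0.015,-0.03],"roll":0},{"jaw":-1,"dp":[-0.05,-0.04,-0.05],"roll":0},{"jaw":-1,"dp":[-0.08,-0.07,-0.05],"roll":0},{"jaw":-1,"dp":[-0.105,-0.095,-0.05],"roll":0},{"jaw":-1,"dp":[-0.13,-0.12,-0.05],"roll":0}]'
python3 -m jog '[{"jaw":-1,"dp":[-0.03,-0.025,0],"roll":0},{"jaw":-1,"dp":[-0.06,-0.05,0],"roll":0},{"jaw":-1,"dp":[-0.09,-0.075,0],"roll":0},{"jaw":-1,"dp":[-0.12,-0.10,0],"roll":0},{"jaw":-1,"dp":[-0.14,-0.12,0],"roll":0}]'
python3 -m jog '[{"jaw":-1,"dp":[-0.03,-0.025,0],"roll":0},{"jaw":-1,"dp":[-0.06,-0.05,0],"roll":0},{"jaw":-1,"dp":[-0.09,-0.075,0],"roll":0},{"jaw":-1,"dp":[-0.12,-0.10,0],"roll":0},{"jaw":-1,"dp":[-0.12,-0.10,0],"roll":0}]'
python3 -m jog '[{"jaw":-1,"dp":[0,0,0],"roll":-0.12},{"jaw":-1,"dp":[0,0,0],"roll":-0.24},{"jaw":-1,"dp":[0,0,0],"roll":-0.36},{"jaw":-1,"dp":[0,0,0],"roll":-0.48},{"jaw":-1,"dp":[0,0,0],"roll":-0.60}]'
```

```text
clock: 0.77
tool_pos: [0.327, 0.3734, 0.2818]
tool_rot: [0.703, 3.061, 0.001]
contact_force: [0.7, 0.0, -0.4]
width: 0.997
gripper_force: 0.0
clock: 1.18
tool_pos: [0.4012, 0.2035, 0.2816]
tool_rot: [0.705, 3.06, -0.001]
contact_force: [0.4, 0.6, -0.7]
width: 0.997
gripper_force: 0.0
clock: 1.6
tool_pos: [0.4677, 0.0578, 0.2817]
tool_rot: [0.711, 3.056, -0.004]
contact_force: [0.7, -0.1, 0.4]
width: 1.0
gripper_force: 0.0
clock: 2.02
tool_pos: [0.4641, 0.064, 0.2813]
tool_rot: [0.242, -3.132, -0.0]
contact_force: [-0.5, 0.6, 0.3]
width: 0.999
gripper_force: 0.0
```

```bash
cat >> h.py <<'E'
from scipy.spatial.transform import Rotation as Ro
def go(x,y,z,psi=None):
    "tool-axes shift to a world TCP target, roll to put tool y at world angle psi deg"
    st=robot.read_state();R=Ro.from_rotvec(st['tool_rot']).as_matrix()
    d=R.T@(np.array([x,y,z])-st['tool_pos']);a=np.degrees(np.arctan2(R[1,1],R[0,1]))
    print('pos',st['tool_pos'].round(4),'yaw_y %.2f'%a,'tilt',R[:2,2].round(4),'dp',d.round(4),'roll',None if psi is None else round(np.radians((a-psi+180)%360-180),4),'F',st['contact_force'].round(2),'t',st['clock'])
E
python3 -m jog '[{"jaw":-1,"dp":[0,-0.035,0],"roll":0},{"jaw":-1,"dp":[0,-0.075,0],"roll":0},{"jaw":-1,"dp":[-0.004,-0.115,0],"roll":0},{"jaw":-1,"dp":[-0.005,-0.15,0.02],"roll":0},{"jaw":-1,"dp":[-0.005,-0.185,0.04],"roll":0}]'
python3 -m jog '[{"jaw":-1,"dp":[0,0,0.03],"roll":0},{"jaw":-1,"dp":[0,0,0.06],"roll":0},{"jaw":-1,"dp":[0,0,0.08],"roll":0},{"jaw":-1,"dp":[0,0,0.08],"roll":0}]'
python3 - <<'E'
from h import *
s=snap('wrist','w1.png');hsv=cv2.cvtColor(s['frame'],cv2.COLOR_RGB2HSV);H,S=hsv[...,0],hsv[...,1]
m=((H>95)&(H<125)&(S>120)).astype(np.uint8)
P=cloud(s)
c=max(cv2.findContours(m,0,1)[0],key=cv2.contourArea)
pts=np.array([plane(s,*p[0].astype(float),.028)[:2] for p in c]).astype(np.float32)
print(cv2.minAreaRect(c),cv2.minAreaRect(pts));go(.497,-.118,.012,99.2)
E
```

```text
clock: 2.43
tool_pos: [0.4982, -0.1204, 0.2422]
tool_rot: [-0.233, 3.129, -0.003]
contact_force: [-0.4, 0.4, -0.2]
width: 1.001
gripper_force: 0.0
clock: 2.77
tool_pos: [0.4934, -0.1174, 0.1574]
tool_rot: [0.231, -3.126, -0.006]
contact_force: [-0.5, 0.6, 0.8]
width: 1.002
gripper_force: 0.0
((254.5408935546875, 189.0124053955078), (90.66959381103516, 29.286603927612305), 88.45184326171875) ((0.4945598542690277, -0.11805642396211624), (0.0989719107747078, 0.03047870099544525), 9.500378608703613)
pos [ 0.4948 -0.1177  0.1596] yaw_y 98.48 tilt [-0.0048  0.0019] dp [-0.0028 -0.001   0.1475] roll -0.0126 F [ 0.01 -0.15  0.73] t 2.8167
```

View pics/w1.png

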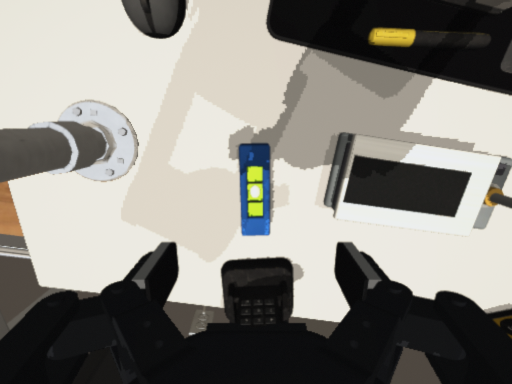

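The wrist view shows the level centred at (254,189) between the open fingers, with a clear straight drop. I'll go down and grip it.

```bash
python3 -m jog '[{"jaw":-1,"dp":[0,0,0.03],"roll":-0.014},{"jaw":-1,"dp":[0,0,0.06],"roll":-0.014},{"jaw":-1,"dp":[0,0,0.09],"roll":-0.014},{"jaw":-1,"dp":[0,0,0.11],"roll":-0.014},{"jaw":-1,"dp":[0,0,0.11],"roll":-0.014}]'
python3 - <<'E'
from h import *
go(.4955,-.118,.006,99.4)
E
```

```text
clock: 3.23
tool_pos: [0.4955, -0.1177, 0.0496]
tool_rot: [0.255, -3.128, -0.002]
contact_force: [-0.6, 0.6, 0.1]
width: 1.0
gripper_force: 0.0
pos [ 0.4955 -0.1177  0.0496] yaw_y 99.32 tilt [-0.0036  0.0013] dp [-0.0001 -0.0003  0.0436] roll -0.0013 F [-0.6   0.58  0.06] t 3.2333
```

```bash
python3 -m jog '[{"jaw":-1,"dp":[0,0,0.02],"roll":0},{"jaw":-1,"dp":[0,0,0.035],"roll":0},{"jaw":-1,"dp":[0,0,0.043],"roll":0},{"jaw":-1,"dp":[0,0,0.043],"roll":0},{"jaw":-1,"dp":[0,0,0.043],"roll":0}]'
python3 -m jog '[{"jaw":1,"dp":[0,0,0],"roll":0},{"jaw":1,"dp":[0,0,0],"roll":0},{"jaw":1,"dp":[0,0,0],"roll":0},{"jaw":1,"dp":[0,0,0],"roll":0},{"jaw":1,"dp":[0,0,0],"roll":0}]'
python3 -m jog '[{"jaw":1,"dp":[0,0,0],"roll":0},{"jaw":1,"dp":[0,0,0],"roll":0},{"jaw":1,"dp":[0,0,0],"roll":0},{"jaw":1,"dp":[0,0,0],"roll":0},{"jaw":1,"dp":[0,0,0],"roll":0}]'
```

```text
clock: 3.65
tool_pos: [0.4977, -0.1188, 0.0096]
tool_rot: [-0.255, 3.13, -0.001]
contact_force: [0.8, 0.9, 0.4]
width: 0.999
gripper_force: 0.0
clock: 4.07
tool_pos: [0.497, -0.1188, 0.009]
tool_rot: [-0.254, 3.13, -0.001]
contact_force: [-0.0, 0.6, 2.1]
width: 0.361
gripper_force: 59.5
clock: 4.48
tool_pos: [0.497, -0.1188, 0.009]
tool_rot: [-0.254, 3.13, -0.001]
contact_force: [-0.5, 0.6, 6.3]
width: 0.358
gripper_force: 60.1
```

```bash
python3 -m jog '[{"jaw":1,"dp":[0,0,-0.02],"roll":0},{"jaw":1,"dp":[0,0,-0.055],"roll":0},{"jaw":1,"dp":[0,0,-0.09],"roll":0},{"jaw":1,"dp":[0,0,-0.12],"roll":0},{"jaw":1,"dp":[0,0.02,-0.14],"roll":0}]'
python3 -m jog '[{"jaw":1,"dp":[0.002,0.03,0],"roll":0.1},{"jaw":1,"dp":[0.004,0.06,0],"roll":0.2},{"jaw":1,"dp":[0.006,0.09,0],"roll":0.3},{"jaw":1,"dp":[0.008,0.115,0],"roll":0.4},{"jaw":1,"dp":[0.008,0.125,0],"roll":0.5}]'
python3 -m jog '[{"jaw":1,"dp":[0,0,0],"roll":0.12},{"jaw":1,"dp":[0,0,0],"roll":0.24},{"jaw":1,"dp":[0,0,0],"roll":0.36},{"jaw":1,"dp":[0,0,0],"roll":0.48},{"jaw":1,"dp":[0,0,0],"roll":0.6}]'
python3 -m jog '[{"jaw":1,"dp":[0,0,0],"roll":0.12},{"jaw":1,"dp":[0,0,0],"roll":0.24},{"jaw":1,"dp":[0,0,0],"roll":0.36},{"jaw":1,"dp":[0,0,0],"roll":0.48},{"jaw":1,"dp":[0,0,0],"roll":0.6}]'
python3 - <<'E'
from h import *
go(.465,.0235,.1,0)
s=snap('wrist','w2.png');t=snap('top');P=cloud(t)
hsv=cv2.cvtColor(t['frame'],cv2.COLOR_RGB2HSV);H,S=hsv[...,0],hsv[...,1]
E
```

```text
clock: 4.9
tool_pos: [0.4959, -0.1016, 0.1515]
tool_rot: [-0.252, 3.127, -0.006]
contact_force: [1.6, 0.6, -2.8]
width: 0.359
gripper_force: 60.4
clock: 5.32
tool_pos: [0.4628, 0.0259, 0.148]
tool_rot: [-0.533, -3.093, -0.001]
contact_force: [0.3, -0.1, -2.8]
width: 0.357
gripper_force: 60.5
clock: 5.73
tool_pos: [0.4646, 0.0233, 0.1481]
tool_rot: [-1.427, -2.798, 0.001]
contact_force: [0.5, 0.5, -2.5]
width: 0.356
gripper_force: 60.4
clock: 6.15
tool_pos: [0.4646, 0.0232, 0.148]
tool_rot: [-2.191, -2.251, 0.001]
contact_force: [-0.8, -0.4, -2.6]
width: 0.361
gripper_force: 60.4
pos [0.4646 0.0232 0.148 ] yaw_y 1.55 tilt [-0.0012  0.    ] dp [0.0003 0.0004 0.048 ] roll 0.027 F [-0.78 -0.4  -2.56] t 6.15
```

View pics/w2.png

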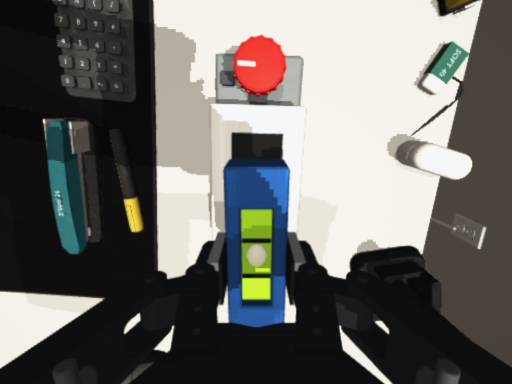

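The wrist view shows the level held squarely at (256,245) over the board. The pad's far end is at (257,147) and the knob at (260,65), with its white mark pointing left. I'll refine the alignment from here.

```bash
python3 -m jog '[{"jaw":1,"dp":[0,0,0],"roll":0.027},{"jaw":1,"dp":[0,0,0],"roll":0.027}]'
python3 - <<'E'
from h import *
s=snap('wrist');f=s['frame'];hsv=cv2.cvtColor(f,cv2.COLOR_RGB2HSV);H,S,V=[hsv[...,i].astype(int) for i in range(3)]
st=robot.read_state();go(.465,.0235,.1,0)
def fit(m,z,n,roi):
    k=np.zeros(m.shape,np.uint8);x0,y0,x1,y1=roi;k[y0:y1,x0:x1]=m[y0:y1,x0:x1]
    c=max(cv2.findContours(k,0,1)[0],key=cv2.contourArea)
    p=np.array([plane(s,*q[0].astype(float),z)[:2] for q in c]).astype(np.float32)
    print(n,cv2.minAreaRect(p),cv2.boundingRect(c),'min',p.min(0),'max',p.max(0))
fit(((H>95)&(H<125)&(S>120)),st['tool_pos'][2]+.019,'level',(200,100,320,340))
fit(((H<8)|(H>172))&(S>150),.092,'knob',(220,20,300,110))
# board edges rows 110..150, pad edges rows 137..157
for v in (112,120,128,138,145,152):
    r=V[v,200:320];sat=S[v,200:320]
    bright=np.where((r>170)&(sat<40))[0]+200; dark=np.where(r<75)[0]+200
    print(v,[plane(s,float(u),v,.049).round(4)[:2].tolist() for u in (dark.min(),dark.max())] if len(dark) else '', r[::6])
E
```

```text
clock: 6.42
tool_pos: [0.465, 0.0232, 0.1481]
tool_rot: [-2.211, -2.231, 0.001]
contact_force: [0.3, -0.2, -1.5]
width: 0.356
gripper_force: 60.4
pos [0.465  0.0232 0.1482] yaw_y 0.54 tilt [-0.0006 -0.    ] dp [0.0003 0.     0.0482] roll 0.0094 F [ 0.1  -0.76 -2.58] t 6.4667
level ((0.4646124243736267, 0.030075514689087868), (0.03166702762246132, 0.09564810991287231), 1.0198317766189575) (224, 158, 65, 170) min [ 0.448717   -0.01774204] max [0.4807887  0.07787252]
knob ((0.463611900806427, 0.12942460179328918), (0.03586078807711601, 0.035483524203300476), 54.3734016418457) (229, 36, 54, 60) min [0.44545504 0.11092091] max [0.48142272 0.1470922 ]
112  [182 180 214 249 249 249 249 249 249 249 249 249 249 249 249 249 249 246
 246 246]
120  [181 182 214 222 248 248 248 248 249 249 249 249 249 249 249 249 249 243
 246 246]
128  [182 182 214 221 216 217 214 216 212 249 249 249 249 249 249 249 249 240
 246 246]
138 [[0.4419, 0.0784], [0.4855, 0.0787]] [182 182 215 220 217  84  25  25  25  41  41  40  38  40 249 249 249 241
 246 246]
145 [[0.4418, 0.0722], [0.4848, 0.0726]] [182 182 214 221 217  85  23  25  25  38  39  39  39  40 249 249 249 230
 246 246]
152 [[0.4416, 0.066], [0.4859, 0.0664]] [183 182 214 219 217  86  24  25  24  38  34  25  24  24 249 249 249 243
 246 246]
```

```bash
python3 -m jog '[{"jaw":1,"dp":[-0.003,-0.001,0.03],"roll":0.01},{"jaw":1,"dp":[-0.003,-0.001,0.06],"roll":0.01},{"jaw":1,"dp":[-0.003,-0.001,0.078],"roll":0.01},{"jaw":1,"dp":[-0.003,-0.001,0.084],"roll":0.01},{"jaw":1,"dp":[-0.003,-0.001,0.084],"roll":0.01}]'
python3 -m jog '[{"jaw":1,"dp":[0,0,0.001],"roll":0},{"jaw":1,"dp":[0,0,0.002],"roll":0},{"jaw":1,"dp":[0,0,0.003],"roll":0},{"jaw":1,"dp":[0,0,0.003],"roll":0}]'
python3 - <<'E'
from h import *
s=snap('wrist','w3.png');f=s['frame'];hsv=cv2.cvtColor(f,cv2.COLOR_RGB2HSV);H,S,V=[hsv[...,i].astype(int) for i in range(3)]
m=(H>25)&(H<45)&(S>120);m[:, :200]=0;m[:,320:]=0;m[340:]=0
v,u=np.nonzero(m);print(u.min(),u.max(),v.min(),v.max())
z=robot.read_state()['tool_pos'][2]+.019
print(plane(s,257.,float(v.min()),z),plane(s,257.,float(v.max()),z))
go(.464,.0238,.06,0)
E
```

```text
clock: 6.88
tool_pos: [0.463, 0.0203, 0.063]
tool_rot: [-2.222, -2.217, 0.004]
contact_force: [0.2, -0.1, -2.1]
width: 0.357
gripper_force: 60.3
clock: 7.22
tool_pos: [0.4651, 0.0201, 0.0621]
tool_rot: [2.224, 2.216, 0.002]
contact_force: [1.3, -0.2, -2.8]
width: 0.362
gripper_force: 60.3
241 271 210 299
[0.46538161 0.04908052 0.08104813] [ 0.46519742 -0.00238899  0.08104813]
pos [0.4649 0.0201 0.062 ] yaw_y -0.21 tilt [ 0.0015 -0.0003] dp [ 0.0037 -0.001   0.002 ] roll -0.0037 F [-0.31  0.34 -2.01] t 7.2667
```

View pics/w3.png

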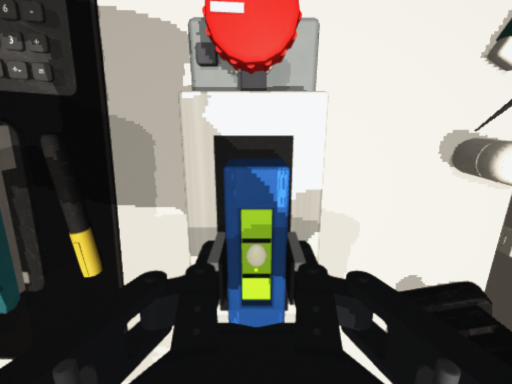

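The level sits straight above the pad, with its centre at about (0.465, 0.023). I'll probe down.

```bash
for i in 1; do :; done
python3 -m jog '[{"jaw":1,"dp":[0,-0.001,0.001],"roll":0},{"jaw":1,"dp":[0,-0.001,0.002],"roll":0},{"jaw":1,"dp":[0,-0.001,0.002],"roll":0}]'
python3 -m jog '[{"jaw":1,"dp":[0,0,0.0007],"roll":0},{"jaw":1,"dp":[0,0,0.0015],"roll":0},{"jaw":1,"dp":[0,0,0.0015],"roll":0}]'
```

```text
clock: 7.52
tool_pos: [0.4644, 0.0202, 0.06]
tool_rot: [2.224, 2.216, 0.002]
contact_force: [0.0, 1.5, 6.0]
width: 0.358
gripper_force: 61.4
clock: 7.77
tool_pos: [0.4644, 0.0201, 0.0586]
tool_rot: [2.224, 2.216, 0.002]
contact_force: [-1.2, 1.3, 8.5]
width: 0.36
gripper_force: 61.7
```

```bash
python3 -m jog '[{"jaw":1,"dp":[0,0,0.0005],"roll":0},{"jaw":1,"dp":[0,0,0.001],"roll":0},{"jaw":1,"dp":[0,0,0.001],"roll":0}]'
```

```text
clock: 8.02
tool_pos: [0.4644, 0.0201, 0.0577]
tool_rot: [2.224, 2.216, 0.002]
contact_force: [-0.4, 1.2, 8.9]
width: 0.359
gripper_force: 61.8
```

```bash
python3 -m jog '[{"jaw":1,"dp":[0,0,-0.001],"roll":0},{"jaw":1,"dp":[0,0,-0.002],"roll":0},{"jaw":-0.2,"dp":[0,0,-0.002],"roll":0},{"jaw":-1,"dp":[0,0,-0.002],"roll":0},{"jaw":-1,"dp":[0,0,-0.002],"roll":0}]'
python3 -m jog '[{"jaw":-1,"dp":[0,0,0],"roll":0},{"jaw":-1,"dp":[0,0,0],"roll":0},{"jaw":-1,"dp":[0,0,-0.02],"roll":0},{"jaw":-1,"dp":[0,0,-0.05],"roll":0},{"jaw":-1,"dp":[0,0,-0.08],"roll":0}]'
python3 - <<'E'
from h import *
s=snap('wrist','w4.png');f=s['frame'];hsv=cv2.cvtColor(f,cv2.COLOR_RGB2HSV);H,S,V=[hsv[...,i].astype(int) for i in range(3)]
def fit(m,z,n,roi):
    k=np.zeros(m.shape,np.uint8);x0,y0,x1,y1=roi;k[y0:y1,x0:x1]=m[y0:y1,x0:x1]
    c=max(cv2.findContours(k,0,1)[0],key=cv2.contourArea)
    p=np.array([plane(s,*q[0].astype(float),z)[:2] for q in c]).astype(np.float32)
    print(n,cv2.minAreaRect(p),cv2.boundingRect(c))
fit((H>95)&(H<125)&(S>120),.078,'level',(180,50,340,380))
fit(((H<8)|(H>172))&(S>150),.092,'knob',(180,0,340,150))
go(.464,.129,.15,0)
E
```

```text
clock: 8.43
tool_pos: [0.4632, 0.0202, 0.0588]
tool_rot: [-2.226, -2.217, 0.0]
contact_force: [-1.4, 0.6, 0.6]
width: 0.776
gripper_force: 0.0
clock: 8.85
tool_pos: [0.462, 0.0203, 0.1388]
tool_rot: [-2.224, -2.215, 0.004]
contact_force: [1.2, -0.6, 0.0]
width: 1.001
gripper_force: 0.0
level ((0.4640224575996399, 0.02259463258087635), (0.1011815071105957, 0.03246700391173363), 89.85603332519531) (239, 145, 42, 120)
knob ((0.4633941650390625, 0.12910489737987518), (0.03616926819086075, 0.035357311367988586), 54.467811584472656) (230, 26, 57, 65)
pos [0.466  0.02   0.1443] yaw_y -0.22 tilt [ 0.0061 -0.0007] dp [ 0.109  -0.0024 -0.0058] roll -0.0038 F [ 0.14 -0.04  2.63] t 8.9
```

View pics/w4.png

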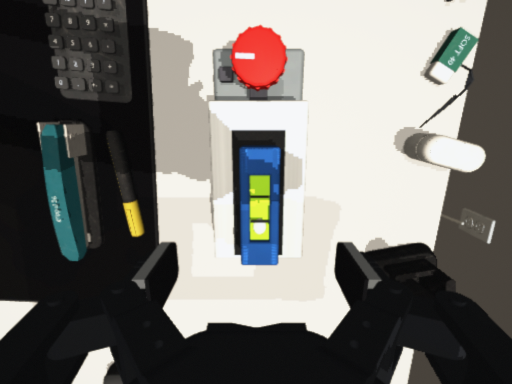

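The level lies on the pad and the bubble is at the high, hinge end, at px (259,230). Next is the knob.

```bash
python3 -m jog '[{"jaw":-0.3,"dp":[0.03,-0.001,-0.006],"roll":-0.1},{"jaw":-0.3,"dp":[0.065,-0.002,-0.006],"roll":-0.2},{"jaw":-0.3,"dp":[0.095,-0.002,-0.006],"roll":-0.3},{"jaw":-0.3,"dp":[0.109,-0.002,-0.006],"roll":-0.4},{"jaw":-0.3,"dp":[0.109,-0.002,-0.006],"roll":-0.5}]'
python3 -m jog '[{"jaw":-0.3,"dp":[0,0,0],"roll":-0.12},{"jaw":-0.3,"dp":[0,0,0],"roll":-0.24},{"jaw":-0.3,"dp":[0,0,0],"roll":-0.36},{"jaw":-0.3,"dp":[0,0,0],"roll":-0.48},{"jaw":-0.3,"dp":[0,0,0],"roll":-0.55}]'
python3 - <<'E'
from h import *
go(.464,.1288,.064,60)
s=snap('wrist');print('cam',-np.array(s['R']).T@s['t']);f=s['frame'];hsv=cv2.cvtColor(f,cv2.COLOR_RGB2HSV);H,S,V=[hsv[...,i].astype(int) for i in range(3)]
k=((((H<8)|(H>172))&(S>150))).astype(np.uint8)
c=max(cv2.findContours(k,0,1)[0],key=cv2.contourArea)
p=np.array([plane(s,*q[0].astype(float),.092)[:2] for q in c]).astype(np.float32)
print(cv2.minEnclosingCircle(p),cv2.boundingRect(c))
E
```

```text
clock: 9.32
tool_pos: [0.4616, 0.1319, 0.1447]
tool_rot: [-1.598, -2.705, -0.002]
contact_force: [0.1, 0.7, 0.4]
width: 0.65
gripper_force: 0.0
clock: 9.73
tool_pos: [0.4616, 0.1292, 0.1445]
tool_rot: [-0.805, -3.036, 0.0]
contact_force: [0.5, 0.0, 0.8]
width: 0.648
gripper_force: 0.0
pos [0.4616 0.1292 0.1445] yaw_y 60.29 tilt [-0.0004 -0.0002] dp [-0.0023  0.0009  0.0805] roll 0.0051 F [0.48 0.03 0.85] t 9.7333
cam [0.3987368  0.16526678 0.28728614]
((0.46081551909446716, 0.1316346526145935), 0.019759593531489372) (236, 189, 46, 47)
```

```bash
python3 -m jog '[{"jaw":-0.3,"dp":[-0.002,0.001,0.03],"roll":0},{"jaw":-0.3,"dp":[-0.002,0.001,0.055],"roll":0},{"jaw":-0.3,"dp":[-0.002,0.001,0.072],"roll":0},{"jaw":-0.3,"dp":[-0.002,0.001,0.08],"roll":0},{"jaw":-0.3,"dp":[-0.002,0.001,0.08],"roll":0}]'
python3 -m jog '[{"jaw":1,"dp":[0,0,0],"roll":0},{"jaw":1,"dp":[0,0,0],"roll":0},{"jaw":1,"dp":[0,0,0],"roll":0},{"jaw":1,"dp":[0,0,0],"roll":0},{"jaw":1,"dp":[0,0,0],"roll":0}]'
python3 -c "
from h import *
go(.464,.129,.064,60)"
```

```text
clock: 10.2
tool_pos: [0.4625, 0.1288, 0.0631]
tool_rot: [-0.816, -3.03, 0.002]
contact_force: [-0.2, 0.3, 0.5]
width: 0.651
gripper_force: 0.0
clock: 10.62
tool_pos: [0.4649, 0.1294, 0.0658]
tool_rot: [0.815, 3.032, 0.002]
contact_force: [-1.1, 2.5, 5.8]
width: 0.399
gripper_force: 60.2
pos [0.4649 0.1294 0.0658] yaw_y 59.92 tilt [0.0021 0.0006] dp [ 0.0006 -0.0008  0.0018] roll -0.0015 F [-1.12  2.51  5.84] t 10.6167
```

```bash
python3 -m jog '[{"jaw":1,"dp":[0,0,0],"roll":0.1},{"jaw":1,"dp":[0,0,0],"roll":0.2},{"jaw":1,"dp":[0,0,0],"roll":0.3},{"jaw":1,"dp":[0,0,0],"roll":0.4},{"jaw":1,"dp":[0,0,0],"roll":0.5}]'
python3 -m jog '[{"jaw":1,"dp":[0,0,0],"roll":0.1},{"jaw":1,"dp":[0,0,0],"roll":0.2},{"jaw":1,"dp":[0,0,0],"roll":0.3},{"jaw":1,"dp":[0,0,0],"roll":0.4},{"jaw":1,"dp":[0,0,0],"roll":0.5}]'
python3 -m jog '[{"jaw":1,"dp":[0,0,0],"roll":0.1},{"jaw":1,"dp":[0,0,0],"roll":0.2},{"jaw":1,"dp":[0,0,0],"roll":0.3},{"jaw":1,"dp":[0,0,0],"roll":0.4},{"jaw":1,"dp":[0,0,0],"roll":0.5}]'
python3 -m jog '[{"jaw":1,"dp":[0,0,0],"roll":0.1},{"jaw":1,"dp":[0,0,0],"roll":0.2},{"jaw":1,"dp":[0,0,0],"roll":0.3},{"jaw":1,"dp":[0,0,0],"roll":0.4},{"jaw":1,"dp":[0,0,0],"roll":0.5}]'
python3 -m jog '[{"jaw":1,"dp":[0,0,0],"roll":0},{"jaw":-0.3,"dp":[0,0,0],"roll":0},{"jaw":-0.3,"dp":[0,0,0],"roll":0},{"jaw":-0.3,"dp":[0,0,0],"roll":0},{"jaw":-0.3,"dp":[0,0,-0.02],"roll":0}]'
python3 -c "
from h import *
go(.464,.02,.16,0)"
```

```text
clock: 11.03
tool_pos: [0.4645, 0.1291, 0.0658]
tool_rot: [1.546, 2.734, 0.001]
contact_force: [-1.9, 0.5, 7.7]
width: 0.399
gripper_force: 60.7
clock: 11.45
tool_pos: [0.464, 0.129, 0.0658]
tool_rot: [2.175, 2.267, 0.0]
contact_force: [-2.3, 0.1, 9.4]
width: 0.395
gripper_force: 60.8
clock: 11.87
tool_pos: [0.4635, 0.1291, 0.0658]
tool_rot: [-2.668, -1.658, 0.001]
contact_force: [-4.5, 1.5, 10.6]
width: 0.4
gripper_force: 60.9
clock: 12.28
tool_pos: [0.4631, 0.1294, 0.0657]
tool_rot: [-2.995, -0.946, 0.001]
contact_force: [-4.7, 3.7, 11.1]
width: 0.4
gripper_force: 61.0
clock: 12.7
tool_pos: [0.4619, 0.1285, 0.0826]
tool_rot: [-2.993, -0.954, 0.008]
contact_force: [0.4, -0.3, 0.3]
width: 0.647
gripper_force: 0.0
pos [0.4619 0.1285 0.0826] yaw_y -54.65 tilt [-0.0052 -0.0011] dp [-0.0615  0.0895 -0.0773] roll -0.9539 F [ 0.44 -0.31  0.29] t 12.7
```

```bash
python3 -m jog '[{"jaw":-0.3,"dp":[0,0,-0.04],"roll":-0.1},{"jaw":-0.3,"dp":[0,0,-0.07],"roll":-0.2},{"jaw":-0.3,"dp":[-0.02,0.03,-0.077],"roll":-0.3},{"jaw":-0.3,"dp":[-0.04,0.06,-0.077],"roll":-0.4},{"jaw":-0.3,"dp":[-0.06,0.09,-0.077],"roll":-0.5}]'
python3 -m jog '[{"jaw":-0.3,"dp":[0,0,0],"roll":-0.12},{"jaw":-0.3,"dp":[0,0,0],"roll":-0.24},{"jaw":-0.3,"dp":[0,0,0],"roll":-0.36},{"jaw":-0.3,"dp":[0,0,0],"roll":-0.45},{"jaw":-0.3,"dp":[0,0,0],"roll":-0.45}]'
cat >> h.py <<'E'
def bub(name=None,cam='wrist',z=.078):
    s=snap(cam,name);f=s['frame'];hsv=cv2.cvtColor(f,cv2.COLOR_RGB2HSV);H,S,V=[hsv[...,i].astype(int) for i in range(3)]
    y=((H>25)&(H<45)&(S>110)).astype(np.uint8)
    b=((H>95)&(H<125)&(S>120)).astype(np.uint8)
    c=max(cv2.findContours(b,0,1)[0],key=cv2.contourArea);x,yy,w,h=cv2.boundingRect(c)
    hull=np.zeros_like(b);cv2.fillConvexPoly(hull,cv2.convexHull(c),1)
    y*=hull;yr=cv2.convexHull(cv2.findNonZero(y));win=np.zeros_like(b);cv2.fillConvexPoly(win,yr,1)
    pale=(win>0)&(S<110)&(V>120);dark=(win>0)&(V<60)
    g=lambda m:np.array([plane(s,float(u),float(v),z)[:2] for v,u in np.argwhere(m)])
    W,B,D=g(win),g(pale),g(dark)
    print('win y',W[:,1].min().round(4),W[:,1].max().round(4),'bubble n',len(B),(B[:,1].min().round(4),B[:,1].max().round(4),B.mean(0).round(4)) if len(B) else '','lines y',sorted(set(D[:,1].round(3))) if len(D) else '', 'level',cv2.boundingRect(c))
    cv2.imwrite('pics/crop_'+(name or 'x.png'),cv2.resize(f[max(0,yy-20):yy+h+20,max(0,x-20):x+w+20,::-1],None,fx=3,fy=3,interpolation=cv2.INTER_CUBIC))
E
python3 -c "
from h import *
bub('b1.png');go(.464,.02,.16,0)"
```

```text
clock: 13.12
tool_pos: [0.4681, 0.0199, 0.1631]
tool_rot: [2.656, 1.673, 0.004]
contact_force: [0.2, -0.2, -0.3]
width: 0.649
gripper_force: 0.0
clock: 13.53
tool_pos: [0.4672, 0.0205, 0.1618]
tool_rot: [2.223, 2.22, -0.0]
contact_force: [-0.2, -0.4, -0.9]
width: 0.652
gripper_force: 0.0
win y -0.0062 0.0473 bubble n 144 (np.float64(0.0067), np.float64(0.0256), array([0.4641, 0.0168])) lines y [np.float64(0.031)] level (234, 144, 39, 110)
pos [0.4672 0.0206 0.1618] yaw_y -0.34 tilt [ 0.     -0.0003] dp [-0.0007 -0.0032  0.0018] roll -0.006 F [-0.45 -0.07 -0.22] t 13.5833
```

View pics/crop_b1.png

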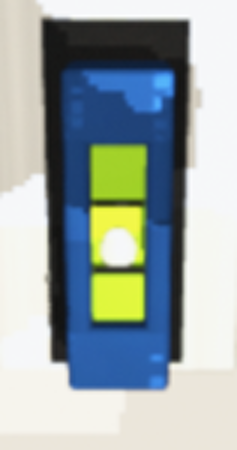

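The crop shows the bubble overlapping the lower (hinge-side) black line, so it's about 4 mm off centre. I'll wait for it to settle and re-measure.

```bash
python3 -m jog '[{"jaw":-0.3,"dp":[0,0,0],"roll":0},{"jaw":-0.3,"dp":[0,0,0],"roll":0},{"jaw":-0.3,"dp":[0,0,0],"roll":0},{"jaw":-0.3,"dp":[0,0,0],"roll":0},{"jaw":-0.3,"dp":[0,0,0],"roll":0}]' >/dev/null
python3 -c "
from h import *
bub('b2.png');go(.464,.02,.16,0)
f=cv2.imread('pics/b2.png');print(f[150:260:1,256].tolist()[20:80]);print(f[170:235,252].max(1).tolist())"
```

```text
win y -0.0066 0.0478 bubble n 162 (np.float64(0.011), np.float64(0.0271), array([0.4638, 0.0173])) lines y [np.float64(0.01), np.float64(0.031)] level (234, 145, 39, 109)
pos [0.4671 0.021  0.1618] yaw_y -0.24 tilt [-0.0001 -0.0001] dp [-0.001  -0.0031  0.0018] roll -0.0043 F [ 0.65 -0.68  0.5 ] t 14.05
[[122, 67, 32], [114, 67, 32], [89, 94, 60], [56, 177, 132], [42, 207, 160], [42, 210, 163], [41, 210, 163], [42, 210, 163], [41, 210, 163], [41, 209, 163], [41, 210, 163], [40, 210, 163], [40, 209, 162], [39, 209, 161], [40, 209, 162], [39, 209, 161], [39, 209, 161], [39, 208, 161], [39, 209, 160], [39, 206, 158], [34, 176, 132], [27, 101, 76], [40, 62, 59], [53, 149, 141], [67, 233, 227], [72, 247, 241], [72, 247, 242], [73, 247, 242], [72, 247, 242], [72, 247, 241], [87, 243, 235], [163, 239, 234], [219, 243, 241], [238, 246, 245], [244, 247, 246], [247, 247, 246], [248, 247, 246], [248, 247, 246], [248, 248, 246], [247, 248, 246], [246, 248, 246], [242, 246, 244], [201, 219, 217], [100, 119, 119], [42, 50, 50], [42, 107, 91], [55, 227, 190], [62, 246, 223], [63, 247, 226], [62, 247, 226], [62, 247, 226], [63, 247, 226], [62, 247, 225], [62, 247, 225], [62, 247, 225], [61, 247, 225], [62, 247, 224], [62, 247, 224], [61, 247, 224], [61, 246, 221]]
[121, 115, 95, 177, 207, 210, 210, 210, 210, 210, 210, 210, 210, 210, 209, 209, 209, 209, 208, 206, 176, 101, 61, 149, 233, 247, 247, 247, 247, 247, 242, 244, 247, 249, 247, 248, 248, 247, 247, 247, 247, 246, 222, 124, 51, 107, 227, 246, 247, 247, 247, 247, 247, 247, 247, 247, 247, 247, 247, 247, 232, 147, 58, 94, 132]
```

```bash
python3 -m jog '[{"jaw":-0.3,"dp":[0.03,-0.001,0],"roll":0},{"jaw":-0.3,"dp":[0.065,-0.002,0],"roll":0},{"jaw":-0.3,"dp":[0.095,-0.003,0.01],"roll":0},{"jaw":-0.3,"dp":[0.108,-0.003,0.02],"roll":0},{"jaw":-0.3,"dp":[0.108,-0.003,0.04],"roll":0}]'
python3 -c "
from h import *
go(.464,.1292,.065,0)"
```

```text
clock: 14.47
tool_pos: [0.4662, 0.1319, 0.1229]
tool_rot: [2.222, 2.218, 0.006]
contact_force: [0.2, 0.5, -0.3]
width: 0.648
gripper_force: 0.0
pos [0.4662 0.1319 0.1229] yaw_y -0.10 tilt [0.0044 0.0014] dp [-0.0028 -0.0025  0.0579] roll -0.0017 F [ 0.2   0.47 -0.31] t 14.4667
```

```bash
python3 -m jog '[{"jaw":-0.3,"dp":[-0.001,-0.001,0.01],"roll":0},{"jaw":-0.3,"dp":[-0.001,-0.001,0.03],"roll":0},{"jaw":-0.3,"dp":[-0.001,-0.001,0.048],"roll":0},{"jaw":-0.3,"dp":[-0.001,-0.001,0.056],"roll":0},{"jaw":-0.3,"dp":[-0.001,-0.001,0.056],"roll":0}]'
python3 -m jog '[{"jaw":1,"dp":[0,0,0],"roll":0},{"jaw":1,"dp":[0,0,0],"roll":0},{"jaw":1,"dp":[0,0,0],"roll":0},{"jaw":1,"dp":[0,0,0],"roll":0}]'
python3 -m jog '[{"jaw":1,"dp":[0,0,0],"roll":0.1},{"jaw":1,"dp":[0,0,0],"roll":0.2},{"jaw":1,"dp":[0,0,0],"roll":0.3},{"jaw":1,"dp":[0,0,0],"roll":0.43},{"jaw":1,"dp":[0,0,0],"roll":0.43}]'
python3 -m jog '[{"jaw":1,"dp":[0,0,0],"roll":0},{"jaw":-0.3,"dp":[0,0,0],"roll":0},{"jaw":-0.3,"dp":[0,0,0],"roll":0},{"jaw":-0.3,"dp":[0,0,0],"roll":0},{"jaw":-0.3,"dp":[0,0,-0.02],"roll":0}]'
python3 -c "
from h import *
go(.464,.02,.16,0)"
```

```text
clock: 14.88
tool_pos: [0.4621, 0.1278, 0.0643]
tool_rot: [-2.224, -2.215, 0.005]
contact_force: [-0.5, 0.3, -0.3]
width: 0.647
gripper_force: 0.0
clock: 15.22
tool_pos: [0.4639, 0.128, 0.0667]
tool_rot: [2.226, 2.216, 0.001]
contact_force: [-1.6, -0.5, 4.2]
width: 0.399
gripper_force: 60.1
clock: 15.63
tool_pos: [0.4631, 0.1281, 0.0667]
tool_rot: [-2.653, -1.682, 0.0]
contact_force: [-3.5, 0.6, 7.3]
width: 0.401
gripper_force: 60.4
clock: 16.05
tool_pos: [0.4617, 0.1276, 0.0838]
tool_rot: [-2.646, -1.69, 0.007]
contact_force: [-0.4, 0.2, -0.1]
width: 0.647
gripper_force: 0.0
pos [0.4617 0.1276 0.0838] yaw_y -24.87 tilt [-0.0047 -0.0008] dp [-0.0969  0.047  -0.0761] roll -0.4341 F [-0.42  0.15 -0.05] t 16.05
```

```bash
python3 -m jog '[{"jaw":-0.3,"dp":[0,0,-0.04],"roll":-0.1},{"jaw":-0.3,"dp":[0,0,-0.07],"roll":-0.2},{"jaw":-0.3,"dp":[-0.03,0.016,-0.076],"roll":-0.3},{"jaw":-0.3,"dp":[-0.065,0.032,-0.076],"roll":-0.4},{"jaw":-0.3,"dp":[-0.095,0.045,-0.076],"roll":-0.43}]'
python3 -m jog '[{"jaw":1,"dp":[0,0,0],"roll":0},{"jaw":1,"dp":[0,0,0],"roll":0},{"jaw":1,"dp":[0,0,0],"roll":0},{"jaw":1,"dp":[0,0,0],"roll":0},{"jaw":1,"dp":[0,0,0],"roll":0}]'
python3 -m jog '[{"jaw":1,"dp":[0,0,0],"roll":0},{"jaw":1,"dp":[0,0,0],"roll":0},{"jaw":1,"dp":[0,0,0],"roll":0},{"jaw":1,"dp":[0,0,0],"roll":0},{"jaw":1,"dp":[0,0,0],"roll":0}]'
python3 -c "
from h import *
bub('b3.png');go(.464,.02,.12,0)"
```

```text
clock: 16.47
tool_pos: [0.4659, 0.0215, 0.1633]
tool_rot: [2.215, 2.223, 0.003]
contact_force: [0.3, 0.0, -0.4]
width: 0.652
gripper_force: 0.0
clock: 16.88
tool_pos: [0.4644, 0.0239, 0.1617]
tool_rot: [-2.224, -2.218, 0.0]
contact_force: [0.4, -0.1, -0.1]
width: 0.002
gripper_force: 0.0
clock: 17.3
tool_pos: [0.4644, 0.023, 0.1618]
tool_rot: [2.225, 2.217, -0.0]
contact_force: [0.3, -0.9, 0.5]
width: 0.006
gripper_force: 0.0
win y -0.0056 0.0472 bubble n 173 (np.float64(0.014), np.float64(0.031), array([0.4636, 0.0205])) lines y  level (237, 147, 39, 94)
pos [0.4644 0.0229 0.1618] yaw_y -0.22 tilt [-0.0001 -0.0001] dp [-0.0029 -0.0004  0.0418] roll -0.0038 F [-0.07  0.21  0.28] t 17.35
```

View pics/crop_b3.png

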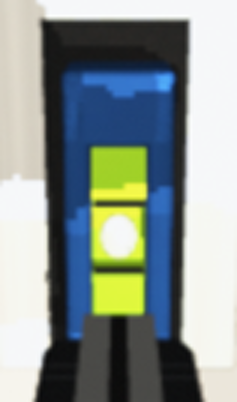

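The bubble now sits midway between the black lines: px y 236, with the lines at 203 and 270. Next I'll press with closed fingers on the hinge-side half, so the bubble stays visible.

```bash
python3 -m jog '[{"jaw":1,"dp":[-0.02,0,0.02],"roll":0},{"jaw":1,"dp":[-0.02,0,0.05],"roll":0},{"jaw":1,"dp":[-0.02,0,0.068],"roll":0},{"jaw":1,"dp":[-0.02,0,0.076],"roll":0},{"jaw":1,"dp":[-0.02,0,0.076],"roll":0}]'
python3 -m jog '[{"jaw":1,"dp":[0,0,0.001],"roll":0},{"jaw":1,"dp":[0,0,0.002],"roll":0},{"jaw":1,"dp":[0,0,0.002],"roll":0}]'
python3 -m jog '[{"jaw":1,"dp":[0,0,0.001],"roll":0},{"jaw":1,"dp":[0,0,0.001],"roll":0},{"jaw":1,"dp":[0,0,0.001],"roll":0}]'
```

```text
clock: 17.77
tool_pos: [0.4629, 0.0029, 0.0843]
tool_rot: [-2.224, -2.214, 0.004]
contact_force: [-0.4, -0.4, 0.4]
width: -0.0
gripper_force: 0.0
clock: 18.02
tool_pos: [0.4653, 0.0028, 0.0847]
tool_rot: [2.224, 2.216, 0.002]
contact_force: [-0.8, 1.0, -0.1]
width: -0.002
gripper_force: 0.0
clock: 18.27
tool_pos: [0.4646, 0.0028, 0.0832]
tool_rot: [2.225, 2.217, 0.001]
contact_force: [-1.2, -0.2, 0.3]
width: 0.002
gripper_force: 0.0
```

```bash
python3 -m jog '[{"jaw":1,"dp":[0,0,0.001],"roll":0},{"jaw":1,"dp":[0,0,0.002],"roll":0},{"jaw":1,"dp":[0,0,0.002],"roll":0}]'
python3 -m jog '[{"jaw":1,"dp":[0,0,0.001],"roll":0},{"jaw":1,"dp":[0,0,0.001],"roll":0},{"jaw":1,"dp":[0,0,0.001],"roll":0}]'
python3 -m jog '[{"jaw":1,"dp":[0,0,0.001],"roll":0},{"jaw":1,"dp":[0,0,0.001],"roll":0},{"jaw":1,"dp":[0,0,0.001],"roll":0}]'
python3 -m jog '[{"jaw":1,"dp":[0,0,0.001],"roll":0},{"jaw":1,"dp":[0,0,0.001],"roll":0},{"jaw":1,"dp":[0,0,0.001],"roll":0}]'
```

```text
clock: 18.52
tool_pos: [0.4642, 0.0028, 0.0807]
tool_rot: [-2.226, -2.217, 0.0]
contact_force: [0.5, 0.6, 0.0]
width: -0.003
gripper_force: 0.0
clock: 18.77
tool_pos: [0.4644, 0.0028, 0.08]
tool_rot: [2.226, 2.217, -0.0]
contact_force: [-1.1, -0.6, 3.9]
width: 0.003
gripper_force: 1.8
clock: 19.02
tool_pos: [0.4644, 0.0028, 0.0791]
tool_rot: [2.226, 2.217, 0.0]
contact_force: [-1.0, 0.4, 6.7]
width: 0.0
gripper_force: 3.1
clock: 19.27
tool_pos: [0.4644, 0.0028, 0.0782]
tool_rot: [2.226, 2.217, 0.0]
contact_force: [-1.9, 0.6, 8.5]
width: 0.001
gripper_force: 3.8
```

```bash
python3 -m jog '[{"jaw":1,"dp":[0,0,0.001],"roll":0},{"jaw":1,"dp":[0,0,0.002],"roll":0},{"jaw":1,"dp":[0,0,0.0025],"roll":0},{"jaw":1,"dp":[0,0,0.0025],"roll":0},{"jaw":1,"dp":[0,0,0.0025],"roll":0}]'
python3 -m jog '[{"jaw":1,"dp":[0,0,0],"roll":0},{"jaw":1,"dp":[0,0,0],"roll":0},{"jaw":1,"dp":[0,0,0],"roll":0},{"jaw":1,"dp":[0,0,0],"roll":0},{"jaw":1,"dp":[0,0,0],"roll":0}]'
python3 -m jog '[{"jaw":1,"dp":[0,0,0],"roll":0},{"jaw":1,"dp":[0,0,0],"roll":0},{"jaw":1,"dp":[0,0,0],"roll":0},{"jaw":1,"dp":[0,0,0],"roll":0},{"jaw":1,"dp":[0,0,0],"roll":0}]'
python3 -c "
from h import *
bub('b4.png',z=.074);go(.464,.0028,.0757,0)"
```

```text
clock: 19.68
tool_pos: [0.4645, 0.0028, 0.0759]
tool_rot: [2.226, 2.217, 0.0]
contact_force: [-2.3, 0.1, 9.9]
width: -0.003
gripper_force: 5.5
clock: 20.1
tool_pos: [0.4644, 0.0028, 0.0759]
tool_rot: [2.226, 2.217, 0.0]
contact_force: [-1.8, 0.7, 11.0]
width: 0.002
gripper_force: 5.4
clock: 20.52
tool_pos: [0.4645, 0.0028, 0.0759]
tool_rot: [2.226, 2.217, 0.0]
contact_force: [-1.5, 0.9, 11.0]
width: -0.002
gripper_force: 5.4
win y 0.0068 0.0473 bubble n 318 (np.float64(0.0139), np.float64(0.0269), array([0.4641, 0.0204])) lines y [np.float64(0.007), np.float64(0.008), np.float64(0.009), np.float64(0.01), np.float64(0.011), np.float64(0.03), np.float64(0.031)] level (226, 128, 61, 121)
pos [0.4644 0.0028 0.0759] yaw_y -0.23 tilt [ 0.0003 -0.0002] dp [-0.     -0.0004  0.0002] roll -0.004 F [-1.63  0.41 10.58] t 20.5667
```

View pics/crop_b4.png

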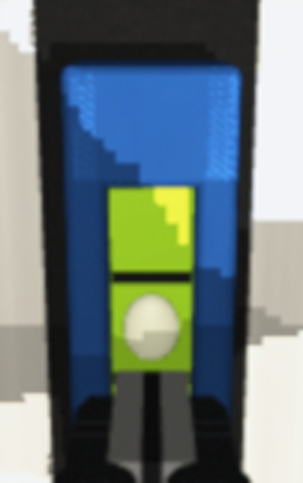

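The bubble is still centred (y 0.0204, upper line at 0.0305) while I press with 11 N, and the shelf has sunk about 4 mm.

```bash
python3 -c "
from station import robot
print(robot.hand_in())"
```

```text
the job is handed in; nothing more can be done
None
```

I handed the job in at about 20.6 s of the 72 s: the level lies on the pad, the knob is turned about 2.4 rad past its click, and the bubble is centred between the lines while the gripper presses with about 11 N (shelf sunk about 4 mm of 10); I did not touch the other things on the desk, and no verdict came back.

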